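# Find the socket that fits the sunken nut

## Task

The blue beam was bolted together with whatever bolts were left over, and the sunken nut in its middle is to be tightened next. Try the sockets from the rail to find the one that fits that nut, sliding down over it until it rests on the washer, and stand any that does not fit back upright on a free post of the rail. Finish still gripping the right socket by its adapter, upright and fully seated over the middle nut, with the other two standing on the rail, and do not disturb the other things on the table.

Things in the scene. Friction and masses are not known exactly. Their poses are not given: they have to be found in the camera images.
- socket_s: smallest of 3 plain steel sockets, outer diameter 27 mm, for a 17 mm nut (hex opening 19.5 mm across flats, 38 deep), 90-150 g. Socket 50 mm long, above it a fixed square drive adapter 20 x 20 x 34 mm: 84 mm in all. Origin: centre of the open mouth, below; z up. Hex flats face along its x (and every 60 degrees), adapter flats along x and y. Starts mouth down on any post
- socket_m: middle socket, outer diameter 36 mm, for a 24 mm nut (hex opening 26.5 mm across flats), 150-250 g; lengths, adapter, origin and axes as socket_s
- socket_l: largest socket, outer diameter 45 mm, for a 32 mm nut (hex opening 34.5 mm across flats), 240-400 g; lengths, adapter, origin and axes as socket_s
- beam: blue timber beam on a plywood base 290 (x) x 120 x 18 mm, fixed; blue part 290 x 100, top face 70 mm above the underside. Origin: underside centre, below the middle nut. 3 round recesses along x, 80 mm apart; each has a steel washer 28 mm below the top face (42 mm above the origin) and on it, centred, a hex nut with chamfered top, flats facing along the beam's x (and every 60 degrees)
- mouth (a point): centre of the middle recess, level with the beam's top face, axes as the beam. The nuts are of 3 sizes, in any order: 17 mm across flats, 10 high, in a 32 mm recess; 24, 14 high, in 40; 32, 18 high, in 49; thread 8 mm above the nut. Only the matching socket reaches the washer: a bigger one stops on the top face, a smaller one on the nut or thread, 2 to 14 mm down (10: middle on 32)
- post_0 (a point): root of the -x end post of the socket rail, on the strip's top face 50 mm above the table: a standing socket's mouth centre lies here. Rail (fixed): bare aluminium strip 250 x 32 x 8 mm on two wooden feet, length along the point's x, three upright round black posts 12 mm thick, 22 tall, 85 mm apart. A socket stands mouth down over a post; any socket on any free post
- post_1 (a point): the same for the middle post
- post_2 (a point): the same for the +x end post
- can_yellow: spray can with yellow cap, bystander, diameter 66, 190 mm tall; origin under its centre
- tub: white paint tub, bystander, diameter 122, 104 mm tall; origin under its centre
- tape: roll of blue tape lying flat, bystander, diameter 96, 25 mm high; origin under its centre
- brush: paint brush lying along its x, bystander, 190 mm long, 20 mm high; origin under its middle
- spanner: open-and-ring spanner lying flat along its x, bystander, 180 mm long, 8 mm high; origin under its middle
- batten: yellow batten, bystander, 220 x 45 x 45 mm; origin under its centre
- grip: yellow curved grip, bystander, an arc about 175 x 85 mm, 34 mm high; origin near its middle, on the table
There are look-alikes about, which are no part of the job. Leave any green or purple look-alike of the socket_l alone. What is shaped like the socket_m but orange is not meant.

How it is judged:
By the outcome, as a careful person would: the job done as asked, in the order asked, and still so for the second after the job is handed in, while the arm keeps its last pose, push and grip.
It also fails if it takes over 61 s, if anything falls off the work surface, if the arm or the gripper's body presses on something with over 40 N, if the wrist force passes 120 N, or if a joint passes its speed limit or range.

## Robot

A 7-joint arm with a two-finger parallel gripper is mounted at the origin on the work surface. World frame = base frame: x ahead of the robot, y to its left, z up, the work surface at z = 0. Lengths are in m, angles in rad, forces in N, time in s.
With the tool pointing down it reaches from about 0.4 to 0.85 m from the base axis. Payload 4.5 kg.
Tool frame: the origin (TCP) lies between the finger pads; the fingertips stand 11 mm ahead of it and the grasp point (between the pads) lies 8 mm behind it (r.nose_length is the distance from the TCP to the fingertips, in m); z points along the fingers, y is the line along which they close (so a half turn about z gives the same grasp; the last joint's range is limited). The gripper opens to 88 mm and grips with 3 to 60 N. Pads are 18 mm wide; open, the fingers measure 123 mm over their backs; the gripper's body (75 mm by 187 mm) begins 45 mm behind the grasp point.
Start: joints at [1.237, 0.689, -0.195, 1.565, 0.157, 0.902, -0.215], TCP at [0.225, -0.583, 0.25] pointing down, gripper open.
Joint ranges: [-3.01, 3.01], [-0.46, 2.08], [-1.47, 1.51], [0.13, 2.56], [-1, 4.14], [0.04, 2.09], [-2.66, 2.66]. Speed limits (rad/s): [2.57, 2.57, 3.14, 3.14, 3.14, 3.14, 3.14].

## Interface

Orientations are given as a unit quaternion [x, y, z, w].
In Python, from plant import get_state, snapshot, camera_model, r gives the robot as it stands.
- The arm moves only by the shell command python3 -m inch 'ROWS' [FORCE]. ROWS is text: rows parted by semicolons, each of 7 numbers parted by spaces: the opening, from -1 (shut) to 1 (fully open), then the shift along the tool's x, y, z in m, then the turn, a rotation vector about the tool's x, y, z in rad. A call has 1 to 20 rows; each row shifts and turns the commanded pose from where the row before left it, along the tool's axes as they then stand; what a row does not reach is not made up. A row lasts 1/12 s, in which the tool goes at most 41.7 mm and 7.16 degrees, less where a joint would pass 70% of its speed; a pose out of reach is approached as far as the arm can. A call is refused whole if a number of a shift passes 0.0417 or a number of a turn 0.125, either way. A call with a gripper value outside its range is refused whole. The fingers move at their own pace and stop on an object; FORCE is the grip in N (left out, the last holds). Time passes only in rows, so rows that do not move let the fingers close. It gives the time, the measured TCP pose, the force, the opening and the grip force at its end, in the units of the state.
- get_state(): the state, without advancing time (a new reading comes with each control period).
- snapshot(name): name is "scene" or "top" or "wrist"; returns (picture, depth): 400x640x3 uint8, red, green, blue; 400x640 float32, m along the optical axis (not along the pixel's ray), 0 where there is no reading.
- camera_model(name): a dict with "intrinsics" (3x3 intrinsics, pixels), "dist" ([k1, k2, p1, p2, k3] as OpenCV has them; the pictures are not rectified), "view" (4x4, takes a point from world to camera coordinates). Camera axes: x right, y down, z forward; pixel columns grow to the right and rows downward; lengths in m; the calibration is good to about 2 mm. A picture is of the moment at which its call begins: read the wrist's pose just before it. camera_model takes no time and is no camera call; for the wrist camera it gives the pose at the moment of the call.
- r.finish_job(): hands the job in; it is judged then, once.
The state is a dict: "clock": time; "q": joint angles; "qd": joint speeds; "joint_torque": joint torques, N m; "tool_pos": TCP position; "eef_rot": TCP orientation; "contact_force": force on the tool from outside, world axes, zero at the start; "moment": the same for the moment, N m; "opening": opening from 0.0 (shut) to 1.0 (fully open); "finger_force": force on a finger pad.
Only numpy, scipy, OpenCV 4.12 (cv2) and the standard library are available. Lean on these libraries where they do the work, as an engineer would, in place of code of your own. Each camera call takes 0.05 s, during which the arm holds its last target. There are 200 camera calls.

## Working session

There is one attempt and no reset: what is moved stays moved. The work goes in short steps, Python scripts to look and compute and a shell command to move; the robot and the scene stay as the last step left them, time stands still between calls to the robot, and variables do not carry over. Pictures are saved under pics/ and viewed, at most 10 in all, crops included, and the job is handed in when it is done.

```bash
mkdir -p pics; ls
cat > h.py <<'E'
import numpy as np, cv2
from plant import get_state, snapshot, camera_model, r
def cam(n):
    m=camera_model(n); return np.array(m["intrinsics"],float),np.array(m["dist"],float),np.array(m["view"],float)
def ray(c,uv):
    K,d,V=c; p=cv2.undistortPoints(np.array(uv,float).reshape(-1,1,2),K,d).reshape(-1,2)
    R=V[:3,:3];t=V[:3,3]; return -R.T@t, np.c_[p,np.ones(len(p))]@R
def plane(c,uv,z):
    o,D=ray(c,uv); return o+D*((z-o[2])/D[:,2])[:,None]
def bydepth(c,uv,dep):
    o,D=ray(c,uv); return o+D*np.array([dep[int(round(v)),int(round(u))] for u,v in np.reshape(uv,(-1,2))])[:,None]
def save(n,im): cv2.imwrite("pics/"+n,im[...,::-1])
E
python3 - <<'E'
from h import *
print(get_state())
for n in("scene","top"):
    c=cam(n); im,d=snapshot(n); save(n+"0.png",im); np.savez(n+"0.npz",im=im,d=d,K=c[0],dist=c[1],V=c[2]); print(n,-c[2][:3,:3].T@c[2][:3,3])
E
```

```text
pics
{'clock': 0.0, 'q': array([ 1.23679972,  0.68997806, -0.1945244 ,  1.56632722,  0.15732688,
        0.90252411, -0.2150877 ]), 'qd': array([ 0.00154717, -0.00065447, -0.00016834,  0.00097161,  0.00096874,
        0.00041271, -0.00125296]), 'joint_torque': array([ 4.42489236e-04, -5.27563083e+01, -1.26715612e+00, -1.53427184e+01,
       -5.26774430e-02,  6.54990814e-03,  1.80142733e-04]), 'tool_pos': array([ 0.22445808, -0.58264875,  0.24891848]), 'eef_rot': array([ 9.83126976e-01,  1.82922120e-01, -2.42295633e-04, -8.88185318e-04]), 'contact_force': array([ 0.09287465, -0.75851597,  0.64445823]), 'moment': array([-0.03555753,  0.08169623, -0.03729537]), 'finger_force': 0.0, 'opening': 1.0007335788691976}
scene [1.42088977 0.77072435 0.89366618]
top [ 0.45804191 -0.01942085  1.01707981]
```

View pics/top0.png

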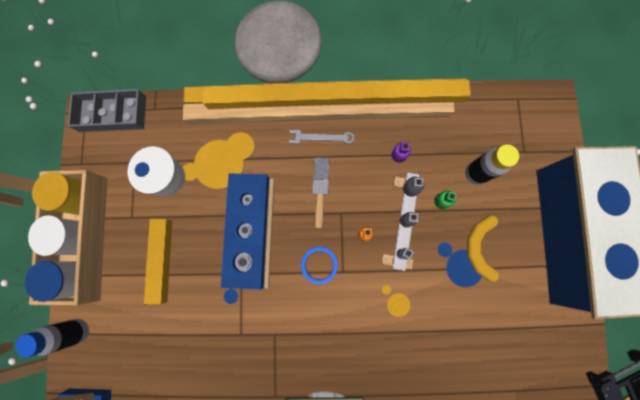

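View pics/scene0.png

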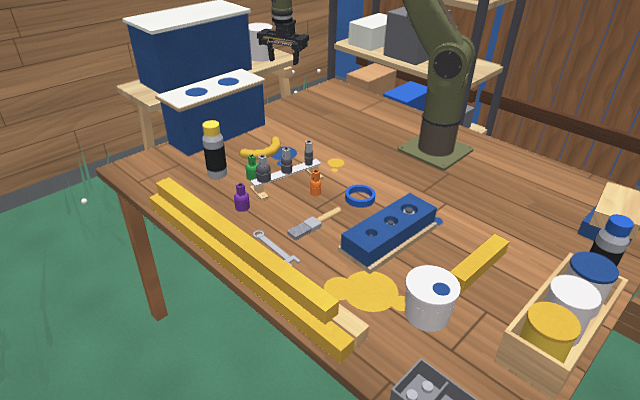

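Top view: the blue beam is at (246,231), with nuts at (247,200), (245,230) and (243,262). The rail is at (404,222), with grey sockets at (414,185), (408,219) and (401,255). The look-alikes are purple (401,151), green (446,200) and orange (366,234). The three grey ones on the rail are meant, because the look-alikes are coloured and stand on the table. I'll confirm this in one enlarged crop.

Run:
```python
from h import *
z=np.load("top0.npz"); im,d=z["im"],z["d"]; c=(z["K"],z["dist"],z["V"])
A=cv2.resize(im[165:280,375:465],None,fx=4.4,fy=4.4,interpolation=cv2.INTER_CUBIC)
B=cv2.resize(im[165:295,215:280],None,fx=506/130,fy=506/130,interpolation=cv2.INTER_CUBIC)
B=cv2.resize(B,(int(B.shape[1]),A.shape[0])); save("crop1.png",np.hstack([A,B]))
s=[(415,184),(409,218),(402,254)]
print(bydepth(c,s,d).round(4))
n=[(247,200),(245,230),(243,262)]
print(bydepth(c,n,d).round(4), plane(c,n,.055).round(4))
# beam top face: blue mask at z~.07
uu,vv=np.meshgrid(np.arange(640),np.arange(400)); hsv=cv2.cvtColor(im,cv2.COLOR_RGB2HSV)
o,D=ray(c,np.c_[uu.ravel(),vv.ravel()]); P=(o+D*d.ravel()[:,None]).reshape(400,640,3); np.save("topP.npy",P)
blue=(hsv[...,0]>100)&(hsv[...,0]<125)&(hsv[...,1]>120); m=np.zeros((400,640),bool); m[165:300,210:285]=1
M=blue&m&(abs(P[...,2]-.07)<.008); q=P[M][:,:2].astype(np.float32); print("beamtop",M.sum(),cv2.minAreaRect(q),np.median(P[M][:,2]))
m[:]=0; m[165:285,375:430]=1
M=m&(abs(P[...,2]-.05)<.008)&(hsv[...,1]<60)&(hsv[...,2]>130); q=P[M][:,:2].astype(np.float32); print("rail",M.sum(),cv2.minAreaRect(q),np.median(P[M][:,2]))
for k in s:
  u,v=k; W=P[v-14:v+15,u-14:u+15]; T=W[W[...,2]>.118]; print(k,len(T),T.mean(0).round(4) if len(T) else 0, W[...,2].max())
```

```text
[[ 0.6229 -0.2296  0.1371]
 [ 0.543  -0.2111  0.1355]
 [ 0.4603 -0.1912  0.1318]]
[[0.6065 0.1846 0.0595]
 [0.5291 0.1883 0.0634]
 [0.449  0.1914 0.0701]] [[0.6072 0.1855 0.055 ]
 [0.5297 0.1901 0.055 ]
 [0.4489 0.1947 0.055 ]]
beamtop 3796 ((0.5296058058738708, 0.18920910358428955), (0.09973834455013275, 0.2861510217189789), 86.72982788085938) 0.07083716536014195
rail 730 ((0.5452091097831726, -0.22057877480983734), (0.032942693680524826, 0.25105080008506775), 78.6087417602539) 0.05100358082876377
(415, 184) 101 [ 0.6157 -0.2217  0.1949] 1.0170798078589578
(409, 218) 97 [ 0.5393 -0.2073  0.1885] 1.0170798078589578
(402, 254) 95 [ 0.4611 -0.193   0.1801] 1.0170798078589578
```

View pics/crop1.png

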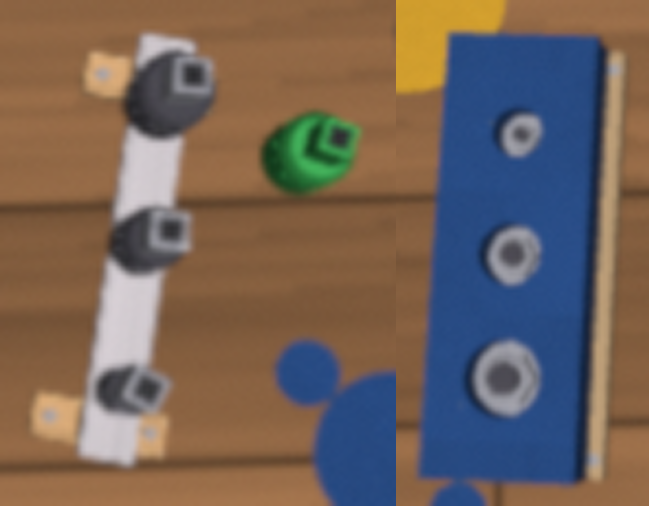

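The crop confirms it. The three bare steel sockets stand on the rail: large at (414,185), middle at (408,219), small at (401,255). The beam's recesses read small / middle / large from top to bottom, so the middle nut looks like the 24 mm and I'll try socket_m first. Next I check the obstacles and the wrist camera geometry.

```bash
cat >> h.py <<'E'
from scipy.spatial.transform import Rotation as Ro
def go(p=None,yaw=None):
    """print shift in tool axes & remaining turn about tool z; yaw = world heading of tool x, deg"""
    s=get_state(); R=Ro.from_quat(s["eef_rot"]); A=R.as_matrix(); y0=np.degrees(np.arctan2(A[1,0],A[0,0]))
    print("t",round(s["clock"],2),"pos",s["tool_pos"].round(4),"yaw",y0.round(2),"tilt",A[:,2].round(4),"F",s["contact_force"].round(1),"open",round(s["opening"],3),"ff",round(float(s["finger_force"]),1))
    if p is not None: print(" shift",(A.T@(np.array(p)-s["tool_pos"])).round(4))
    if yaw is not None: print(" turn z",round(np.radians(-(yaw-y0)),4))
    return s,A
E
python3 - <<'E'
from h import *
P=np.load("topP.npy")
for u,v in[(590,300),(585,155),(600,230),(580,230),(560,230),(545,170),(508,156),(446,198),(401,148),(366,234),(485,250)]: print((u,v),P[v,u].round(3))
m=P[100:320,520:600]; b=m[(m[...,2]>.1)&(m[...,2]<.6)]; print(b.min(0),b.max(0))
s,A=go((.545,-.22,.27),-11.4)
K,d,V=cam("wrist"); R=V[:3,:3]; o=-R.T@V[:3,3]; print("cam in tool",A.T@(o-s["tool_pos"]), (A.T@R.T).round(3),K[0,0])
E
```

```text
(590, 300) [ 0.348 -0.589  0.185]
(585, 155) [ 0.671 -0.612  0.193]
(600, 230) [ 0.499 -0.623  0.194]
(580, 230) [ 0.503 -0.602  0.158]
(560, 230) [ 0.508 -0.601  0.081]
(545, 170) [ 0.669 -0.598  0.05 ]
(508, 156) [ 0.672 -0.432  0.192]
(446, 198) [ 0.597 -0.321  0.075]
(401, 148) [ 0.726 -0.212  0.088]
(366, 234) [ 0.511 -0.115  0.083]
(485, 250) [ 0.465 -0.438  0.003]
[ 0.30933825 -0.6486646   0.10001157] [ 0.69020946 -0.58655194  0.19940953]
t 0.1 pos [ 0.2245 -0.5827  0.249 ] yaw 21.08 tilt [-7.0e-04  1.4e-03 -1.0e+00] F [ 0.4 -0.4  0.2] open 1.001 ff 0.0
 shift [ 0.4295 -0.2232 -0.0207]
 turn z 0.5668
cam in tool [ 8.13601066e-02  9.40488312e-05 -1.36578993e-01] [[-0.    -0.951 -0.309]
 [ 1.    -0.    -0.001]
 [ 0.001 -0.309  0.951]] 310.10557180478617
```

```bash
python3 -m inch '1 .033 -.0172 0 0 0 0;1 .033 -.0172 0 0 0 0;1 .033 -.0172 0 0 0 0;1 .033 -.0172 0 0 0 0;1 .033 -.0172 0 0 0 0;1 .033 -.0172 0 0 0 0;1 .033 -.0172 0 0 0 0;1 .033 -.0172 0 0 0 0;1 .033 -.0172 0 0 0 0;1 .033 -.0172 0 0 0 0;1 .033 -.0172 0 0 0 0;1 .033 -.0172 0 0 0 0;1 .033 -.0172 0 0 0 0;1 0 0 0 0 0 .1134;1 0 0 0 0 0 .1134;1 0 0 0 0 0 .1134;1 0 0 0 0 0 .1134;1 0 0 0 0 0 .1134;1 0 0 0 0 0 0;1 0 0 0 0 0 0' 30
cat > look.py <<'E'
from h import *
import sys
go((.545,-.2206,.25),-11.4)
c=cam("wrist"); im,d=snapshot("wrist"); n=sys.argv[1]; save(n+".png",im); np.savez(n+".npz",im=im,d=d,K=c[0],dist=c[1],V=c[2])
E
python3 look.py w1
```

```text
clock: 1.77
tool_pos: [0.5445, -0.2201, 0.2494]
eef_rot: [0.995, -0.098, -0.0, 0.0]
contact_force: [0.3, -0.5, -0.4]
opening: 0.998
finger_force: 0.0
t 1.77 pos [ 0.5445 -0.2201  0.2494] yaw -11.22 tilt [-8.e-04 -1.e-04 -1.e+00] F [ 0.3 -0.5 -0.4] open 0.998 ff 0.0
 shift [ 0.0006  0.0004 -0.0006]
 turn z 0.0031
```

View pics/w1.png

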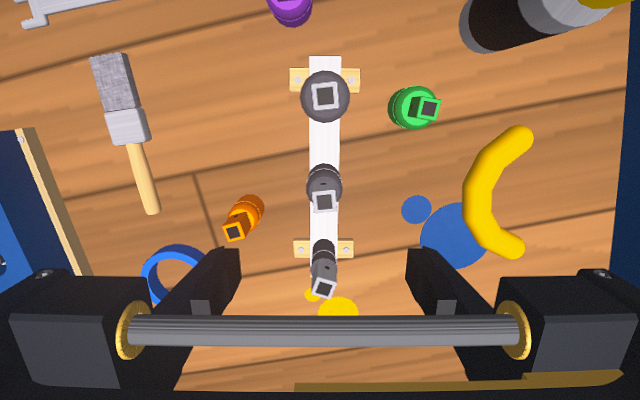

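The wrist view shows socket_m's adapter top at (324,201), socket_l at (325,96) and socket_s at (323,288). The rail runs vertically, and the tape and the orange look-alike stay clear to the left.

Run:
```python
from h import *
z=np.load("w1.npz"); im,d=z["im"],z["d"]; c=(z["K"],z["dist"],z["V"])
g=cv2.cvtColor(im,cv2.COLOR_RGB2GRAY)
for (u,v) in[(324,201),(325,96),(323,288)]:
    W=np.zeros_like(g); W[v-14:v+15,u-16:u+17]=1
    b=cv2.resize((g*W),None,fx=1,fy=1)
    # depth-based: top-of-adapter points
    vv,uu=np.nonzero(W); o,D=ray(c,np.c_[uu,vv]); P=o+D*d[vv,uu][:,None]
    q=P[abs(P[:,2]-.134)<.006]; gq=g[vv,uu][abs(P[:,2]-.134)<.006]
    print((u,v),len(q),np.median(q[:,2]).round(4),cv2.minAreaRect(q[:,:2].astype(np.float32)))
    m=((g>150)*W).astype(np.uint8); n,l,st,ce=cv2.connectedComponentsWithStats(m)
    for k in range(1,n):
        if st[k,4]>40:
            p=np.argwhere(l==k)[:,::-1]; X=plane(c,p,.134)[:,:2].astype(np.float32); print("  bright",st[k],cv2.minAreaRect(X))
```

```text
(324, 201) 562 0.1357 ((0.546752393245697, -0.22061656415462494), (0.020018190145492554, 0.019877983257174492), 84.18701171875)
  bright [310 190  29  26 466] ((0.5449962019920349, -0.22061458230018616), (0.024205660447478294, 0.02239597588777542), 78.76293182373047)
(325, 96) 687 0.1358 ((0.629772424697876, -0.23772747814655304), (0.020052796229720116, 0.01957302913069725), 84.65719604492188)
  bright [311  82  28  28 424] ((0.62986820936203, -0.23798906803131104), (0.020355360582470894, 0.01981290429830551), 83.0289306640625)
(323, 288) 483 0.1358 ((0.46341875195503235, -0.20345398783683777), (0.019995903596282005, 0.021267235279083252), 59.83589172363281)
  bright [307 274  33  29 632] ((0.4622640013694763, -0.20330075919628143), (0.030620120465755463, 0.03056754730641842), 78.76607513427734)
```

```bash
python3 -m inch '1 0 0 0 0 0 -.0945;1 .0021 .0003 0 0 0 0;1 0 0 .035 0 0 0;1 0 0 .035 0 0 0;1 0 0 .035 0 0 0;1 0 0 .0285 0 0 0;1 0 0 0 0 0 0;1 0 0 0 0 0 0;-1 0 0 0 0 0 0;-1 0 0 0 0 0 0;-1 0 0 0 0 0 0;-1 0 0 0 0 0 0;-1 0 0 0 0 0 0;-1 0 0 0 0 0 0;-1 0 0 0 0 0 0;-1 0 0 0 0 0 0' 35; python3 -c "
from h import *
go()"
```

```text
clock: 3.15
tool_pos: [0.5468, -0.2208, 0.1163]
eef_rot: [0.999, -0.052, 0.0, 0.0]
contact_force: [-1.0, 0.0, 0.3]
opening: 0.42
finger_force: 0.0
t 3.15 pos [ 0.5468 -0.2208  0.1163] yaw -6.0 tilt [ 2.e-04 -1.e-04 -1.e+00] F [-1.   0.   0.3] open 0.42 ff 0.0
```

```bash
python3 -m inch '-1 0 0 0 0 0 0;-1 0 0 0 0 0 0;-1 0 0 0 0 0 0;-1 0 0 0 0 0 0;-1 0 0 0 0 0 0;-1 0 0 0 0 0 0;-1 0 0 0 0 0 0;-1 0 0 0 0 0 0' 35; python3 -c "
from h import *
go()"
```

```text
clock: 3.82
tool_pos: [0.5467, -0.2208, 0.1161]
eef_rot: [0.999, -0.052, -0.0, 0.0]
contact_force: [0.1, -0.2, -1.1]
opening: 0.225
finger_force: 35.0
t 3.82 pos [ 0.5467 -0.2208  0.1161] yaw -6.0 tilt [-1.e-04 -0.e+00 -1.e+00] F [ 0.1 -0.2 -1.1] open 0.225 ff 35.0
```

```bash
python3 -m inch '-1 0 0 -.02 0 0 0;-1 0 0 -.03 0 0 0;-1 0 0 -.03 0 0 0;-1 0 0 -.03 0 0 0;-1 -.009 -.0367 0 0 0 0;-1 -.009 -.0367 0 0 0 0;-1 -.009 -.0367 0 0 0 0;-1 -.009 -.0367 0 0 0 0;-1 -.009 -.0367 0 0 0 0;-1 -.009 -.0367 0 0 0 0;-1 -.009 -.0367 0 0 0 0;-1 -.009 -.0367 0 0 0 0;-1 -.009 -.0367 0 0 0 0;-1 -.009 -.0367 0 0 0 0;-1 -.009 -.0367 0 0 0 0;-1 0 0 0 0 0 0;-1 0 0 0 0 0 0;-1 0 0 0 0 0 0' 35;  python3 look.py w2
```

```text
clock: 5.32
tool_pos: [0.4902, 0.1903, 0.226]
eef_rot: [0.999, -0.052, -0.0, 0.001]
contact_force: [0.8, 0.2, -2.1]
opening: 0.225
finger_force: 35.0
t 5.32 pos [0.4902 0.1903 0.226 ] yaw -5.99 tilt [-5.0e-04 -1.2e-03 -1.0e+00] F [ 0.8  0.2 -2.1] open 0.225 ff 35.0
 shift [ 0.0974  0.403  -0.0235]
 turn z 0.0944
```

View pics/w2.png

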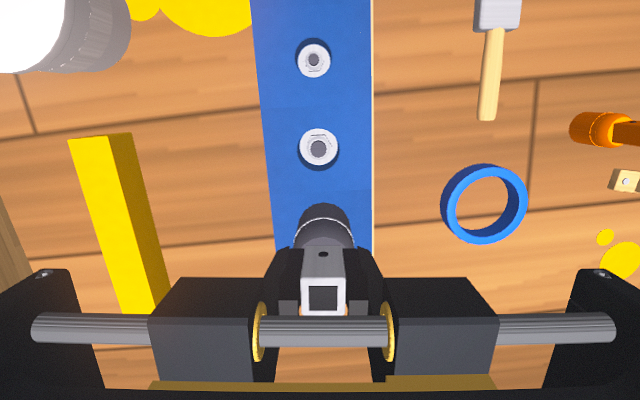

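Run:
```python
from h import *
z=np.load("w2.npz"); im,d=z["im"],z["d"]; c=(z["K"],z["dist"],z["V"])
hsv=cv2.cvtColor(im,cv2.COLOR_RGB2HSV); blue=((hsv[...,0]>100)&(hsv[...,0]<125)&(hsv[...,1]>110)).astype(np.uint8)
uu,vv=np.meshgrid(np.arange(640),np.arange(400)); o,D=ray(c,np.c_[uu.ravel(),vv.ravel()]); P=(o+D*d.ravel()[:,None]).reshape(400,640,3)
C=[]
for (u,v) in[(314,60),(318,147)]:
    w=np.zeros_like(blue); w[v-32:v+33,u-32:u+33]=1
    n,l,st,ce=cv2.connectedComponentsWithStats(((1-blue)*w).astype(np.uint8)); k=l[v,u]
    cn=max(cv2.findContours((l==k).astype(np.uint8),0,cv2.CHAIN_APPROX_NONE)[0],key=len).reshape(-1,2)
    X=plane(c,cn,.07)[:,:2]; s=np.linalg.lstsq(np.c_[2*X,np.ones(len(X))],(X**2).sum(1),rcond=None)[0]; R=np.sqrt(s[2]+s[0]**2+s[1]**2)
    print((u,v),st[k],"centre",s[:2].round(4),"dia",(2*R).round(4),"res",np.std(np.linalg.norm(X-s[:2],axis=1)).round(4)); C.append(s[:2])
    e=(np.linalg.norm(P[...,:2]-s[:2],axis=2)<.022)&(w>0); Z=P[...,2][e]; print(" z pct",np.percentile(Z,[2,20,50,80,98]).round(4))
    M=e&(P[...,2]>.050)&(P[...,2]<.061); q=P[M]; print(" nut",len(q),q.mean(0).round(4),cv2.minAreaRect(q[:,:2].astype(np.float32)))
print("beam yaw",np.degrees(np.arctan2(*(C[0]-C[1])[::-1])),np.linalg.norm(C[0]-C[1]))
M=(blue>0)&(abs(P[...,2]-.0705)<.004); M[230:]=0; M[:,:250]=0;M[:,380:]=0; q=P[M][:,:2].astype(np.float32); print("beam",cv2.minAreaRect(q),np.median(P[M][:,2]))
m=C[1]; go((m[0],m[1],.156),-3.3)
# held socket: tilt check adapter top
M=(uu>295)&(uu<350)&(vv>270)&(vv<320); q=P[M]; q=q[(abs(q[:,2]-.244)<.005)]; print("adapter top",len(q),q.mean(0) if len(q) else 0, cv2.minAreaRect(q[:,:2].astype(np.float32)) if len(q) else 0)
```

```text
(314, 60) [297  44  34  34 890] centre [0.6077 0.1865] dia 0.0275 res 0.0004
 z pct [0.042  0.0441 0.0683 0.0717 0.0729]
 nut 336 [0.6134 0.1871 0.0541] ((0.613951563835144, 0.18644466996192932), (0.030785588547587395, 0.02441001869738102), 81.62767028808594)
(318, 147) [ 299  128   39   37 1128] centre [0.5334 0.1905] dia 0.0346 res 0.0005
 z pct [0.0419 0.0437 0.056  0.0706 0.0724]
 nut 343 [0.5311 0.1909 0.056 ] ((0.5306639671325684, 0.19146206974983215), (0.03980850428342819, 0.025687290355563164), 71.90382385253906)
beam yaw -3.124144909207203 0.07441497337746479
beam ((0.5526885986328125, 0.19004058837890625), (0.09947318583726883, 0.20961816608905792), 86.98957824707031) 0.07162681437955987
t 5.37 pos [0.4905 0.1893 0.2261] yaw -6.11 tilt [-3.0e-04 -1.5e-03 -1.0e+00] F [-0.4 -0.  -1.7] open 0.223 ff 35.0
 shift [ 0.0425 -0.0059  0.0701]
 turn z -0.049
adapter top 2149 [0.49259564 0.19066616 0.24491628] ((0.49068742990493774, 0.19062967598438263), (0.02375759184360504, 0.02052130736410618), 85.52201080322266)
```

Run:
```python
from h import *
z=np.load("w2.npz"); im,d=z["im"],z["d"]; c=(z["K"],z["dist"],z["V"])
g=cv2.cvtColor(im,cv2.COLOR_RGB2GRAY)
for (u,v),zz in(((314,60),.060),((318,149),.064)):
    w=np.zeros_like(g); cv2.circle(w,(u,v),14,1,-1); m=((g<120)*w).astype(np.uint8)
    n,l,st,ce=cv2.connectedComponentsWithStats(m); k=1+np.argmax(st[1:,4]); print(st[k],ce[k],plane(c,[ce[k]],zz).round(4),plane(c,[ce[k]],zz-.022).round(4))
for i in range(4): s=get_state(); print(s["tool_pos"].round(4))
s,A=go((.5302,.1908,.146),-3.2)
x=cv2.resize(im[30:320,240:400],None,fx=2.05,fy=2.05,interpolation=cv2.INTER_CUBIC); save("w2c.png",x)
```

```text
[309  54  10  12  73] [313.17808219  59.30136986] [[0.61   0.1867 0.06  ]] [[0.6129 0.1871 0.038 ]]
[311 140  14   7  20] [317.4 142.5] [[0.5365 0.191  0.064 ]] [[0.5339 0.1916 0.042 ]]
[0.4905 0.1893 0.2261]
[0.4905 0.1893 0.2261]
[0.4905 0.1893 0.2261]
[0.4905 0.1893 0.2261]
t 5.37 pos [0.4905 0.1893 0.2261] yaw -6.11 tilt [-3.0e-04 -1.5e-03 -1.0e+00] F [-0.4 -0.  -1.7] open 0.223 ff 35.0
 shift [ 0.0393 -0.0058  0.0801]
 turn z -0.0507
```

View pics/w2c.png

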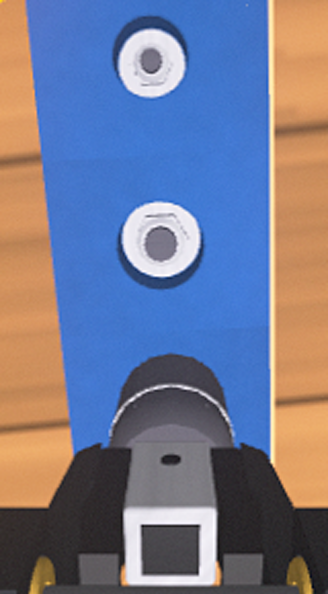

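```bash
python3 -m inch '-1 .0198 -.0028 0 0 0 0;-1 .0198 -.0028 0 0 0 0;-1 0 0 .02 0 0 -.0507;-1 0 0 .03 0 0 0;-1 0 0 .026 0 0 0;-1 0 0 0 0 0 0;-1 0 0 0 0 0 0;-1 0 0 0 0 0 0' 40; python3 -c "
from h import *
go((.5304,.1906,.15),-3.2)"
```

```text
clock: 6.03
tool_pos: [0.5315, 0.1914, 0.1514]
eef_rot: [1.0, -0.028, 0.001, -0.0]
contact_force: [0.4, 0.5, -1.5]
opening: 0.23
finger_force: 40.0
t 6.03 pos [0.5315 0.1914 0.1514] yaw -3.21 tilt [ 0.0017  0.     -1.    ] F [ 0.4  0.5 -1.5] open 0.23 ff 40.0
 shift [-0.001   0.0009  0.0014]
 turn z -0.0001
```

```bash
python3 -m inch '-1 -.0008 .0007 .004 0 0 0;-1 0 0 .006 0 0 0;-1 0 0 .006 0 0 0;-1 0 0 .006 0 0 0;-1 0 0 .004 0 0 0;-1 0 0 .003 0 0 0;-1 0 0 0 0 0 0' 40; python3 -c "
from h import *
go((.5304,.1906,.108),-3.2)"
```

```text
clock: 6.62
tool_pos: [0.5292, 0.1917, 0.1204]
eef_rot: [1.0, -0.027, -0.001, 0.0]
contact_force: [-0.5, -0.2, -1.7]
opening: 0.223
finger_force: 40.0
t 6.62 pos [0.5292 0.1917 0.1204] yaw -3.09 tilt [-1.2e-03 -6.0e-04 -1.0e+00] F [-0.5 -0.2 -1.7] open 0.223 ff 40.0
 shift [0.0013 0.001  0.0124]
 turn z 0.002
```

```bash
python3 -m inch '-1 0 0 .002 0 0 0;-1 0 0 .002 0 0 0;-1 0 0 .002 0 0 0;-1 0 0 0 0 0 0' 40; python3 -c "
from h import *
go((.5304,.1906,.108),-3.2)"
```

```text
clock: 6.95
tool_pos: [0.5294, 0.1917, 0.1149]
eef_rot: [1.0, -0.027, -0.0, 0.0]
contact_force: [0.4, 0.2, -1.8]
opening: 0.224
finger_force: 40.0
t 6.95 pos [0.5294 0.1917 0.1149] yaw -3.09 tilt [-3.e-04 -2.e-04 -1.e+00] F [ 0.4  0.2 -1.8] open 0.224 ff 40.0
 shift [0.001  0.0011 0.0069]
 turn z 0.0019
```

```bash
python3 -m inch '-1 0 0 .002 0 0 0;-1 0 0 .002 0 0 0;-1 0 0 .0015 0 0 0;-1 0 0 .001 0 0 0;-1 0 0 0 0 0 0' 40; python3 -c "
from h import *
go((.5304,.1906,.108),-3.2)"
```

```text
clock: 7.37
tool_pos: [0.5295, 0.1917, 0.1085]
eef_rot: [1.0, -0.027, -0.0, 0.0]
contact_force: [-1.0, -0.9, -1.5]
opening: 0.223
finger_force: 40.0
t 7.37 pos [0.5295 0.1917 0.1085] yaw -3.09 tilt [-3.e-04 -2.e-04 -1.e+00] F [-1.  -0.9 -1.5] open 0.223 ff 40.0
 shift [0.001  0.0011 0.0005]
 turn z 0.0019
```

```bash
python3 -m inch '-1 0 0 .001 0 0 0;-1 0 0 .0005 0 0 0;-1 0 0 0 0 0 0;-1 0 0 0 0 0 0' 40; python3 -c "
from h import *
go()"
```

```text
clock: 7.7
tool_pos: [0.5297, 0.1917, 0.1081]
eef_rot: [1.0, -0.027, 0.0, -0.0]
contact_force: [-1.2, -0.7, 5.3]
opening: 0.22
finger_force: 40.0
t 7.7 pos [0.5297 0.1917 0.1081] yaw -3.1 tilt [ 6.e-04  1.e-04 -1.e+00] F [-1.2 -0.7  5.3] open 0.22 ff 40.0
```

```bash
python3 -m inch '-1 0 0 .0005 0 0 0;-1 0 0 0 0 0 0;-1 0 0 0 0 0 0' 40
python3 - <<'E'
from h import *
go()
a,_=snapshot("scene"); b,_=snapshot("wrist")
A=cv2.resize(a[120:280,200:460],(780,480)[:2] and (400,246)); save("fin.png",np.hstack([A,cv2.resize(b,(394,246))]))
E
```

```text
clock: 7.95
tool_pos: [0.5298, 0.1917, 0.108]
eef_rot: [1.0, -0.027, 0.0, -0.0]
contact_force: [-2.2, -0.8, 9.3]
opening: 0.225
finger_force: 40.0
t 7.95 pos [0.5298 0.1917 0.108 ] yaw -3.11 tilt [ 9.e-04  2.e-04 -1.e+00] F [-2.2 -0.8  9.3] open 0.225 ff 40.0
```

View pics/fin.png

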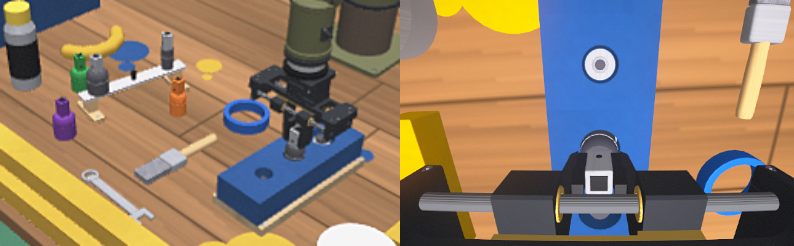

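The left half shows the socket sunk in the middle recess at (295,150). The small and large sockets still stand on the rail at (168,50) and (97,75), and the look-alikes have not moved. The TCP stopped firmly at 0.108 m, exactly the height for a socket resting on the washer.

```bash
python3 -c "
from plant import r
print(r.finish_job())"
```

```text
the job is handed in; nothing more can be done
None
```

The middle socket (24 mm nut) fits: it is seated on the washer over the middle nut, upright and still gripped by its adapter, and the other two sockets never left the rail; I picked it from the camera images and it fitted on the first try, at about 8 s of the 61 s allowed.

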